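# Roll the plugs flush and park the drum on the line

### The arm

A 6-joint arm with a two-finger parallel gripper is mounted at the origin on the work surface. World frame = base frame: x ahead of the robot, y to its left, z up, the work surface at z = 0. Lengths are in m, angles in rad, forces in N, time in s.
With the tool pointing down it reaches from about 0.375 to 0.975 m from the base axis. Payload 3.8 kg.
Tool frame: the origin (TCP) lies at the very end of the fingers, on their centre line; the grasp point (between the pads) lies 19 mm behind it (bot.tcp_to_grasp is the z of the grasp point in the tool frame, in m); z points along the fingers, y is the direction in which the jaws open and shut (so a half turn about z gives the same grasp; the last joint's range is limited). The gripper opens to 85 mm and grips with 20 to 120 N. Pads are 22 mm wide; open, the fingers measure 114 mm over their backs; the gripper's body (76 mm by 85 mm) begins 54 mm behind the grasp point. The pads swing forward as they close: fully open they stand 13 mm farther back than shut.
Start: joints at [-1.324, 0.264, 1.604, -0, 1.274, -0.037], TCP at [0.189, -0.648, 0.231] pointing down, gripper open.
Joint ranges: [-2.63, 2.63], [-0.94, 2.18], [0.31, 2.57], [-1.31, 4.45], [0, 2.66], [-2.55, 2.55]. Speed limits (rad/s): [2.57, 2.57, 3.14, 3.14, 3.14, 3.14].

### API

Orientations are given as a rotation vector (axis times angle).
In Python, from workcell import status, vision, job, bot gives the robot as it stands.
- The arm moves only by the tool apply_moves, never from a script. Its argument "deltas" is a list of rows, each a list of 7 numbers: the shift along the tool's x, y, z in m, then the turn, a rotation vector about the tool's x, y, z in rad, then the closure, from 0 (fully open) to 1 (shut). In form: [[x, y, z, rx, ry, rz, jaw], ...]. A call has 1 to 8 rows; each row is the pose to reach, as a shift and turn from the pose commanded when the call began, along the tool's axes at that moment; what a row does not reach only later rows make up. A row lasts 1/12 s, in which the tool goes at most 41.7 mm and 7.16 degrees, less where a joint would pass 70% of its speed; a pose out of reach is approached as far as the arm can. A call with a gripper value outside its range is refused whole. The fingers move at their own pace and stop on an object; "squeeze" is the grip in N (left out, the last holds). Time passes only in rows, so rows that repeat a pose let the fingers close. It gives the time, the measured TCP pose, the force and the opening at its end, in the units of the state.
- status.read_state(): the state, without advancing time (a new reading comes with each control period).
- vision.read_camera(name): name is "scene" or "top" or "wrist"; returns the picture (480x640x3 uint8, red, green, blue); there is no depth.
- vision.get_calibration(name): a dict with "fov_y" (degrees; the focal length in pixels is half the picture's height over the tangent of half this angle, whatever the lens; pixels are square), "cx", "cy" (the principal point, pixels), "R" (3x3) and "t" (3): a world point X has camera coordinates R X + t; the wrist camera has in their place "tool_from_camera" (4x4, takes a point from camera to tool coordinates, whose origin is the TCP and whose axes are the flange's). Camera axes: x right, y down, z forward; pixel columns grow to the right and rows downward; lengths in m; the calibration is good to about 2 mm. The wrist camera is an equidistant fisheye: a pixel r from the principal point sees the ray r / f radians off the axis. A picture is of the moment at which its call begins: read the wrist's pose just before it. get_calibration takes no time and is no camera call.
- job.finish_job(): hands the job in, once; it reports no verdict.
The state is a dict: "time": time; "q": joint angles; "joint_vel": joint speeds; "joint_torque": joint torques, N m; "tool_pos": TCP position; "tcp_rot": TCP orientation; "wrist_force": force on the tool from outside, world axes, zero at the start; "torque": the same for the moment, N m; "width": opening from 0.0 (shut) to 1.0 (fully open).
Only numpy, scipy, OpenCV 4.12 (cv2) and the standard library are available. Lean on these libraries where they do the work, as an engineer would, in place of code of your own. Each camera call takes 0.05 s, during which the arm holds its last target. There are 200 camera calls.

### The job

Pick up the wooden float by its block handle, press its flat sole on the top of the metal drum and roll the drum with it along the board, over the four domed plugs and on to the dark cross line, pressing firmly enough that the drum drives all the plugs flush but gently enough not to dent its thin shell. Leave the drum lying still on the line, directly over it and parallel to it, and put the float back down flat on the bench, off the board. Only the float may touch the drum and only the drum may touch the board and its plugs; leave the other things on the bench where they are.

Things in the scene. Friction and masses are not known exactly. Their poses are not given: they have to be found in the camera images.
- board: Pale wooden board fixed to the bench, 200 (its x) x 300 (its y) mm. Its origin is 0 to 14 mm above the bench, its top about 20 mm above that. Both end parts are level, but the +y one, with the line, is a few mm higher; a gentle ramp with the plugs joins them, so the drum climbs as it rolls. The drum lies across it (along board x) near the -y end and has to roll towards +y. Its yaw varies.
- roller_center (a point): Centre of the plain metal drum: a closed thin-shelled cylinder, 88 mm in diameter, 160 mm long, 0.4 to 0.8 kg. Lying on the board its centre is 44 mm above the top under it. Its long axis is the point's x; y and z turn with it as it rolls. It rolls very freely: it stays on the level part only if it is at rest when the sole is eased straight up off it.
- mark (a point): Middle of the dark cross line inlaid flush across the board (5 mm wide, 200 mm long, along the point's x, on the board's top face, x and y as the board's); its ends show beyond the drum's ends. The drum's centre must stop straight above it. It lies 110 to 150 mm beyond the drum's start towards the board's +y.
- plug0 (a joint): Domed steel plug, 30 mm across, sitting tight in the board at board x = -45, y = -30 mm. Value: how far it has been pressed down, 0 (standing 4 mm proud) to 0.004 m (dome top flush with the board's top there). It needs about 8 N downwards, does not spring back, and the drum's own weight is not enough to drive a pair.
- plug1 (a joint): The same plug at board x = +45, y = -30 mm.
- plug2 (a joint): The same plug at board x = -45, y = +10 mm.
- plug3 (a joint): The same plug at board x = +45, y = +10 mm.
- float_grip (a point): Grip point of the loose wooden float (0.3 kg): centre of its handle, 46 mm above the underside of its flat sole. Sole: plywood plate 90 (its x) x 180 (its y) x 14 mm. Handle: upright dark block in its middle, 60 (x) x 36 (y) mm, from 14 to 66 mm above the underside, gripped across its 36 mm (along y).
- float: The same float; origin at the centre of its sole's underside. At the start it lies flat on the bench to the right of the board.
- roller: The same drum; origin at its centre. Rolled by a flat sole that does not slip, it advances half as far as the sole. Its shell dents if the float bears on it with more than 30 N; about 15 to 20 N is right. Everything is rigid, so a millimetre of height makes a large force (some 8 N, depending on the arm).
- tape: Grey ring (tape roll), 100 mm across, 25 mm high, lying flat on the bench beyond the float. Not to be moved; origin at the middle of its underside.
- screwdriver: Screwdriver lying near the robot, right. Not to be moved; origin at the middle of its underside.
- wrench: Wrench lying on the bench along the board's near edge. Not to be moved; origin at the middle of its underside.
- tin: Small tin, 48 mm across and 45 mm high, standing on the bench beyond the board's far edge. Not to be moved; origin at the middle of its underside.
- oil: Bottle, 60 mm across and 150 mm high, standing far to the right. Not to be moved; origin at the middle of its underside.
- offcut: Wood offcut, 50 x 110 x 30 mm, lying beyond the float. Not to be moved; origin at the middle of its underside.
- cup: Steel cup, 80 mm across and 85 mm high, standing to the left. Not to be moved; origin at the middle of its underside.
Mind the look-alikes: they are no part of the job. What is shaped like the float but blue is not meant.

How it is judged:
On the way, in this order (a step that is already met when the one before it is completed fails the run):
1. the float's sole bears on the drum (contact force between float and roller above 4 N), for 0.1 s.
2. all four plugs are driven flush (within 1 mm) by the drum (value of joint each of plug0, plug1, plug2, plug3 above 0.003 m), for 0.1 s.
At the end, for the whole second after the job is handed in: All four plugs are pressed down by at least 3 of their 4 mm; the drum lies still on the board with its centre within 6 mm of the line's middle (across the line) and within 0.1 rad of parallel to it; the float lies flat and still on the bench, off drum and board, released (all of step 2 and y of roller in the frame of mark between -0.006 and 0.006 m and z of roller in the frame of mark below 0.05 m and angle between the x axis of roller and the x axis of mark, either way round below 0.1 rad and linear speed of each of roller, float below 0.01 m/s and contact force between float and roller below 0.1 N and height (world z) of float below 0.004 m and angle between float's own z axis and vertical below 0.05 rad); the robot touches nothing.
It fails at once if the float bore on the drum with more than 30 N (contact force between float and roller above 30 N).
It fails at once if the robot itself touched the drum (contact force between any of the fingers, the arm and roller above 0.5 N).
It fails at once if the float or the robot touched the board or its plugs (contact force between any of float, the fingers, the arm and board above 0.5 N).
It fails at once if the drum was lifted off or rolled off the board (z of roller in the frame of mark above 0.056 m or z of roller in the frame of mark below 0.035 m).
It fails at once if another thing on the bench was moved (distance of any of tape, screwdriver, wrench, tin, oil, offcut, cup from where it was at the start of the episode above 0.02 m).
It also fails if it takes over 72 s, if anything falls off the work surface, if the arm or the gripper's body presses on something with over 40 N, if the wrist force passes 120 N, or if a joint passes its speed limit or range.

## Working session

There is one attempt and no reset: what is moved stays moved. The work goes in short steps, Python scripts to look and compute and a tool call to move; the robot and the scene stay as the last step left them, time stands still between calls to the robot, and variables do not carry over. Pictures are saved under pics/ and viewed, about 8 in all and at most 12, crops included, and the job is handed in when it is done.

Besides the shell and the picture viewer there is one more tool, called as name(argument=value, ...) on one line, values as JSON. apply_moves: Moves the arm, as the interface text tells. Its arguments: {"type":"object","properties":{"deltas":{"type":"array","items":{"type":"array","items":{"type":"number"}}},"squeeze":{"type":"number"}},"required":["deltas"]}

```bash
ls; mkdir -p pics
python3 - <<'E'
from workcell import status, vision, job, bot
import cv2,numpy as np
np.set_printoptions(precision=4,suppress=True)
print(status.read_state())
for n in("scene","top"):
    im=vision.read_camera(n); cv2.imwrite(f"pics/{n}0.png",im[:,:,::-1]); print(n,vision.get_calibration(n))
print(vision.get_calibration("wrist"))
E
```

```text
pics
{'time': 0.0, 'q': array([-1.3239,  0.2648,  1.6054,  0.    ,  1.2737, -0.0369]), 'joint_vel': array([ 0.0005,  0.001 , -0.0007, -0.0009,  0.0013, -0.0007]), 'joint_torque': array([  0.0009, -51.5107, -36.7311,   0.0001,   0.0131,  -0.    ]), 'tool_pos': array([ 0.1888, -0.6473,  0.23  ]), 'tcp_rot': array([-3.1078, -0.444 ,  0.0004]), 'wrist_force': array([-0.3897,  0.2107, -0.192 ]), 'torque': array([-0.0297,  0.0025, -0.0018]), 'width': 0.9957664025589006}
scene {'fov_y': 54.759409692699116, 'cx': 319.80813942546126, 'cy': 233.43113930955113, 'R': array([[-0.4212,  0.9068,  0.0192],
       [ 0.644 ,  0.3139, -0.6976],
       [-0.6386, -0.2815, -0.7162]]), 't': array([ 0.258 , -0.2786,  1.7811])}
top {'fov_y': 45.25955263263781, 'cx': 311.9097446166342, 'cy': 238.4607099739977, 'R': array([[ 0.0139, -0.9999,  0.0022],
       [-0.9934, -0.014 , -0.1139],
       [ 0.1139, -0.0006, -0.9935]]), 't': array([-0.0361,  0.5447,  1.3523])}
{'fov_y': 65.70646984690485, 'cx': 316.8361137041781, 'cy': 240.3189499915491, 'tool_from_camera': array([[ 0.0006, -0.9479, -0.3184,  0.0812],
       [ 1.    ,  0.0004,  0.0008, -0.0013],
       [-0.0006, -0.3184,  0.9479, -0.1411],
       [ 0.    ,  0.    ,  0.    ,  1.    ]])}
```

View pics/top0.png

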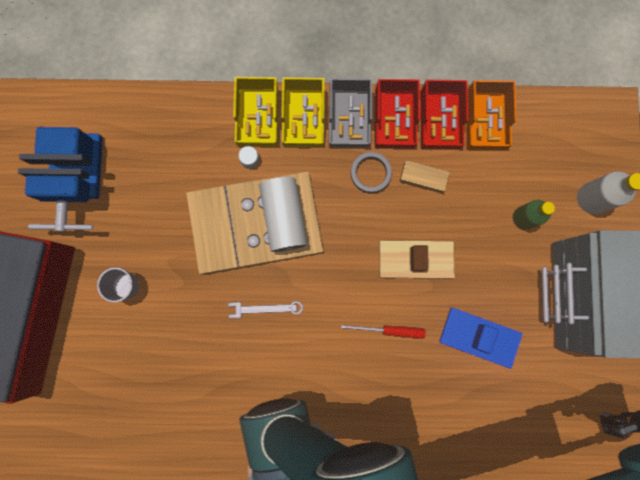

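View pics/scene0.png

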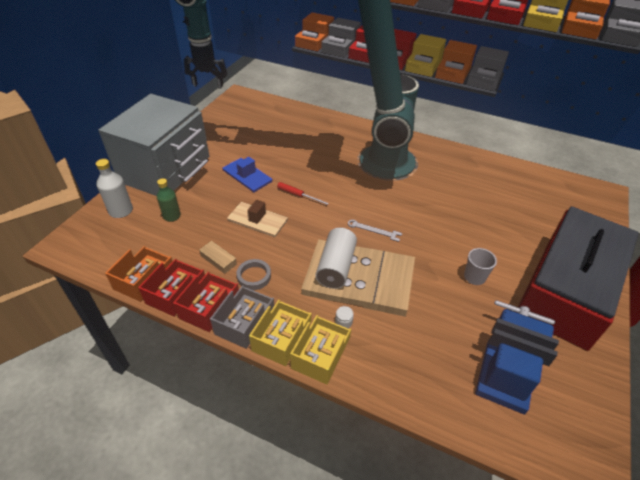

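The top view shows the board centred near (255,222), the drum near (284,213), the line from (226,187) to (238,265), and the plugs near (247,204), (253,240) and the partly hidden ones by the drum. The wooden float is at (417,259), with its handle at (420,258). The blue look-alike is at (481,338). The scene view agrees.

```bash
cat > h.py <<'E'
import numpy as np,cv2
from scipy.spatial.transform import Rotation as Rot
from workcell import status, vision, job, bot
np.set_printoptions(precision=4,suppress=True)
CAL={n:vision.get_calibration(n) for n in("scene","top","wrist")}
def ray(n,px,pose=None):
    """origin, unit direction(s) in world; pose=(tool_pos,tcp_rot) for wrist"""
    c=CAL[n]; f=240/np.tan(np.radians(c['fov_y']/2))
    d=(np.atleast_2d(px).astype(float)-[c['cx'],c['cy']])/f
    if n=="wrist":
        th=np.linalg.norm(d,axis=1,keepdims=True); s=np.sinc(th/np.pi)
        v=np.c_[d*s,np.cos(th)]; T=c['tool_from_camera']; R=Rot.from_rotvec(pose[1]).as_matrix()
        return R@T[:3,3]+pose[0], v@T[:3,:3].T@R.T
    v=np.c_[d,np.ones(len(d))]@c['R']; v/=np.linalg.norm(v,axis=1,keepdims=True)
    return -c['R'].T@c['t'], v
def onplane(n,px,z,pose=None):
    o,v=ray(n,px,pose); return o+v*((z-o[2])/v[:,2])[:,None]
def tri(rays):
    A=0;b=0
    for o,v in rays:
        P=np.eye(3)-np.outer(v,v);A=A+P;b=b+P@o
    x=np.linalg.solve(A,b)
    return x,[np.linalg.norm((np.eye(3)-np.outer(v,v))@(x-o)) for o,v in rays]
def snap(n,name):
    s=status.read_state(); im=vision.read_camera(n)[:,:,::-1].copy(); cv2.imwrite(f"pics/{name}.png",im)
    return im,(s['tool_pos'],s['tcp_rot'])
E
python3 - <<'E'
from h import *
for nm,p,z in [("handle",(420,258),.066),("sole",[(380,241),(454,241),(454,278),(380,278)],.014),("board",[(187,192),(308,173),(323,252),(201,273)],.025),("line",[(226,187),(238,265)],.027),("drum",[(270,180),(297,178),(305,247),(276,250)],.07),("plugs",[(247,204),(253,240)],.03),("tape",(371,172),.0125),("drv",[(342,327),(425,333)],.01),("wrench",[(230,311),(300,307)],.005)]:
    print(nm,onplane("top",p,z).round(3).tolist())
a=cv2.imread("pics/top0.png")[160:290,180:440]; b=cv2.imread("pics/scene0.png")[195:320,220:430]
cv2.imwrite("pics/crop.png",np.vstack([cv2.resize(a,(600,300),interpolation=3),cv2.resize(b,(504,300),interpolation=3)[:, :] if 0 else cv2.copyMakeBorder(cv2.resize(b,(504,300),interpolation=3),0,0,0,96,0)]))
s=status.read_state();print(Rot.from_rotvec(s['tcp_rot']).as_matrix())
E
```

```text
handle [[0.499, -0.281, 0.066]]
sole [[0.543, -0.194, 0.014], [0.546, -0.374, 0.014], [0.456, -0.373, 0.014], [0.453, -0.194, 0.014]]
board [[0.655, 0.277, 0.025], [0.707, -0.017, 0.025], [0.513, -0.056, 0.025], [0.459, 0.236, 0.025]]
line [[0.669, 0.182, 0.027], [0.479, 0.148, 0.027]]
drum [[0.678, 0.073, 0.07], [0.684, 0.009, 0.07], [0.52, -0.013, 0.07], [0.512, 0.055, 0.07]]
plugs [[0.627, 0.13, 0.03], [0.54, 0.113, 0.03]]
tape [[0.715, -0.172, 0.012]]
drv [[0.335, -0.104, 0.01], [0.323, -0.303, 0.01]]
wrench [[0.369, 0.167, 0.005], [0.381, -0.002, 0.005]]
[[ 0.96    0.28   -0.0005]
 [ 0.28   -0.96    0.0021]
 [ 0.0001 -0.0021 -1.    ]]
```

View pics/crop.png

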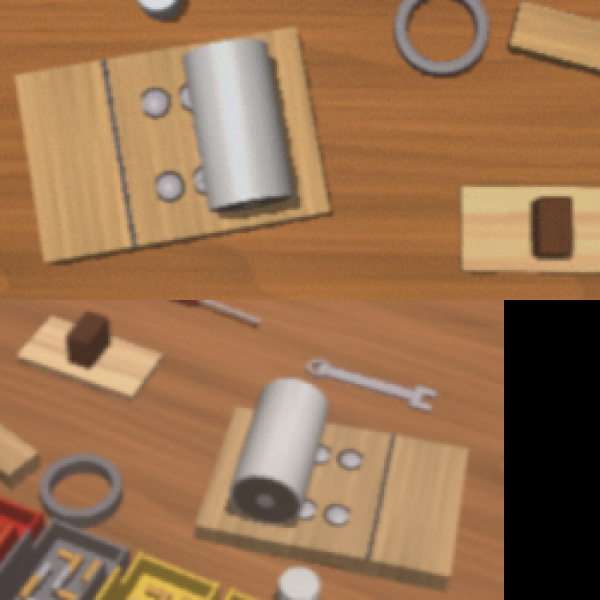

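apply_moves(deltas=[[0.0325,-0.0216,-0.003,0,0,0.033,0],[0.065,-0.0433,-0.005,0,0,0.067,0],[0.0975,-0.065,-0.008,0,0,0.1,0],[0.13,-0.0865,-0.01,0,0,0.133,0],[0.1625,-0.108,-0.013,0,0,0.167,0],[0.195,-0.13,-0.015,0,0,0.2,0],[0.2275,-0.151,-0.018,0,0,0.233,0],[0.26,-0.173,-0.02,0,0,0.267,0]])

```text
time: 0.77
tool_pos: [0.3909, -0.4074, 0.2511]
tcp_rot: [-3.141, -0.023, 0.0]
wrist_force: [0.8, -1.0, 0.3]
width: 0.998
```

apply_moves(deltas=[[0.028,-0.032,0,0,0,0,0],[0.056,-0.063,0,0,0,0,0],[0.084,-0.095,0,0,0,0,0],[0.112,-0.126,0,0,0,0,0],[0.112,-0.126,0,0,0,0,0],[0.112,-0.126,0,0,0,0,0]])

```text
time: 1.27
tool_pos: [0.5011, -0.2791, 0.2507]
tcp_rot: [-3.141, -0.034, 0.001]
wrist_force: [0.5, 0.2, 1.0]
width: 0.998
```

Run:
```python
from h import *
im,p=snap("wrist","w1"); print(p, status.read_state()['q'])
np.save("w1.npy",np.array(p))
```

```text
(array([ 0.5011, -0.2791,  0.2507]), array([-3.1408, -0.0336,  0.0014])) [-0.5541  0.0614  1.8015 -0.0007  1.2798  0.9976]
```

View pics/w1.png

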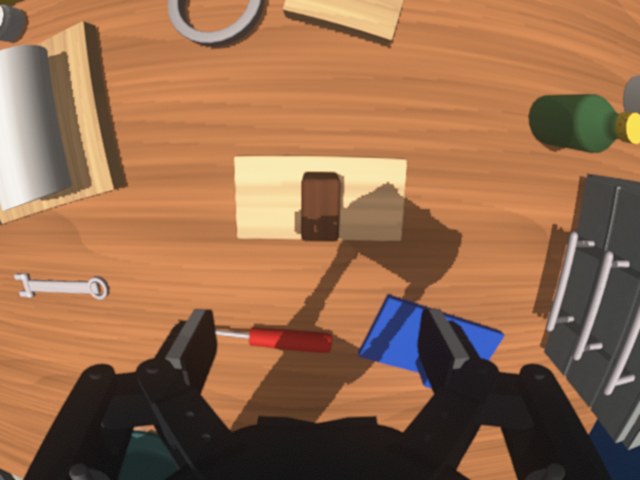

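The wrist view shows the float sole's corners at (235,157), (406,159), (402,241) and (237,239). The handle top's far edge runs from (302,173) to (340,173), and nothing obstructs it. Next I'll look over the board.

apply_moves(deltas=[[0.009,-0.039,-0.003,0,0,-0.016,0],[0.018,-0.078,-0.006,0,0,-0.032,0],[0.026,-0.116,-0.01,0,0,-0.048,0],[0.035,-0.155,-0.015,0,0,-0.064,0],[0.044,-0.194,-0.02,0,0,-0.08,0],[0.053,-0.233,-0.025,0,0,-0.096,0],[0.062,-0.272,-0.03,0,0,-0.112,0],[0.07,-0.31,-0.03,0,0,-0.128,0]])

```text
time: 1.98
tool_pos: [0.5653, 0.0296, 0.2825]
tcp_rot: [3.133, 0.224, 0.003]
wrist_force: [0.8, -0.9, 0.4]
width: 0.999
```

apply_moves(deltas=[[0.009,-0.039,0,0,0,-0.015,0],[0.018,-0.078,0,0,0,-0.03,0],[0.018,-0.078,0,0,0,-0.03,0],[0.018,-0.078,0,0,0,-0.03,0]])

```text
time: 2.32
tool_pos: [0.5712, 0.1097, 0.2808]
tcp_rot: [3.129, 0.277, -0.001]
wrist_force: [-0.3, -0.4, -0.2]
width: 1.0
```

Run:
```python
from h import *
im,p=snap("wrist","w2"); print(p, status.read_state()['q'])
np.save("w2.npy",np.array(p))
q=np.load("w1.npy")
print(onplane("wrist",[(235,157),(406,159),(402,241),(237,239)],.014,q))
print(onplane("wrist",[(302,173),(340,173)],.066,q))
```

```text
(array([0.5712, 0.1097, 0.2808]), array([ 3.1286,  0.2766, -0.0013])) [ 0.1455  0.061   1.7468 -0.0012  1.3348  1.5419]
[[ 0.5436 -0.1928  0.014 ]
 [ 0.5457 -0.3691  0.014 ]
 [ 0.4563 -0.372   0.014 ]
 [ 0.4546 -0.1921  0.014 ]]
[[ 0.5348 -0.2642  0.066 ]
 [ 0.5356 -0.2976  0.066 ]]
```

View pics/w2.png

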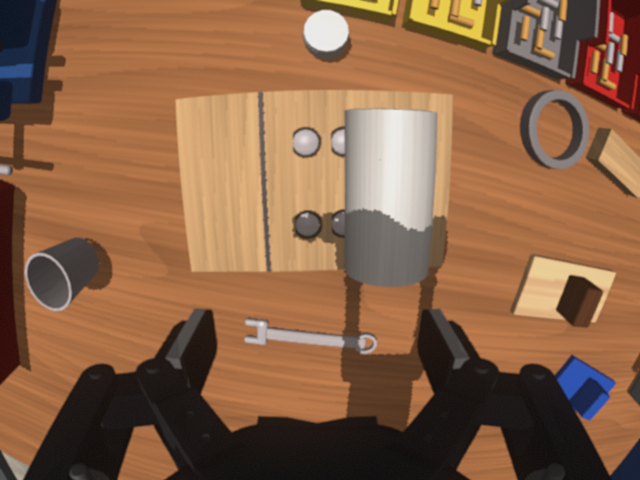

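The wrist view over the board shows the line's ends at (262,93) and (268,271), and the free plugs at (306,142) and (308,224). The drum's silhouette lies between columns 345 and 437. The far board corners are (177,100) and (453,96).

Run:
```python
from h import *
p=np.load("w2.npy");q=np.load("w1.npy")
tc=lambda u,v:(180+u*260/600,160+v*130/300); sc=lambda u,v:(220+u*210/504,195+(v-300)*125/300)
F={"line+x":((262,93),(104,60),(371,557)),"line-x":((268,271),(134,246),(393,434)),"c+x+y":((177,100),(16,74),(449,576)),
"c-x+y":((190,271),(45,262),(468,449)),"c+x-y":((453,96),(297,29),(198,529)),"plug2-":((308,224),(170,186),(349,459)),"plug3+":((306,142),(155,102),(337,514))}
P={}
for k,(w,t,s) in F.items():
    R=[(o,v[0]) for o,v in (ray("wrist",[w],p),ray("top",[tc(*t)]),ray("scene",[sc(*s)]))]
    P[k],r=tri(R); print(k,P[k],"res",np.array(r), "w+t",tri(R[:2])[0])
# handle, sole corner heights
for w,t,s in (((321,173),(532+20,198),(90,313)),((235,157),(461,187),(134,397)),((237,239),(461,270),(160,353)) ):
    R=[(o,v[0]) for o,v in (ray("wrist",[w],q),ray("top",[tc(*t)]),ray("scene",[sc(*s)]))]
    print("float",*tri(R))
m=(P["line+x"]+P["line-x"])/2; d=P["line+x"]-P["line-x"]; print("mark",m,"len",np.linalg.norm(d),"yaw",np.arctan2(d[1],d[0]))
ex=np.r_[np.cos(.175),np.sin(.175),0]
# drum silhouette detection in wrist image: gradient along rows
im=cv2.cvtColor(cv2.imread("pics/w2.png"),cv2.COLOR_BGR2HSV); S=im[:,:,1]
L=[];Rr=[]
for r in range(125,265,5):
    c=np.where(S[r,325:460]<60)[0]+325
    run=max(np.split(c,np.where(np.diff(c)>1)[0]+1),key=len); L.append((run[0],r));Rr.append((run[-1]+1,r))
print(L[::5],Rr[::5])
o,vl=ray("wrist",L,p);_,vr=ray("wrist",Rr,p)
# plane normal for each edge
nl=np.linalg.svd(vl)[2][2]; nr=np.linalg.svd(vr)[2][2]; a=np.cross(nl,nr); a/=np.linalg.norm(a); a*=np.sign(a[0])
print("axis",a,"yaw",np.arctan2(a[1],a[0]))
nl*=np.sign(nl@vr.mean(0)); nr*=np.sign(nr@vl.mean(0))
ul=np.cross(nl,a);ul*=np.sign(ul@vl.mean(0));ur=np.cross(nr,a);ur*=np.sign(ur@vr.mean(0))
h=np.arccos(ul@ur)/2; b=(ul+ur)/np.linalg.norm(ul+ur); D=.044/np.sin(h); c=o+b*D
print("axis point",c,"half",h)
ey=np.r_[-np.sin(.175),np.cos(.175),0]
t=((m-c)@ex)/(a@ex); c2=c+a*t; print("axis near mark x",c2,"dy to mark",(m-c2)@ey)
```

```text
line+x [0.6693 0.1871 0.0314] res [0.0015 0.0032 0.0047] w+t [0.6695 0.1842 0.0356]
line-x [0.4746 0.1493 0.0299] res [0.0011 0.0022 0.0011] w+t [0.4749 0.1488 0.0303]
c+x+y [0.6529 0.2784 0.0296] res [0.0011 0.0025 0.0021] w+t [0.6519 0.2736 0.0419]
c-x+y [0.4568 0.2423 0.0295] res [0.0017 0.0034 0.0017] w+t [0.4576 0.2406 0.0328]
c+x-y [ 0.7092 -0.0155  0.018 ] res [0.0026 0.0028 0.0054] w+t [ 0.7099 -0.0183  0.0175]
plug2- [0.5377 0.1135 0.0289] res [0.0008 0.002  0.0013] w+t [0.5379 0.113  0.0281]
plug3+ [0.6259 0.1314 0.0301] res [0.0003 0.0021 0.0018] w+t [0.6262 0.1306 0.0295]
float [ 0.5274 -0.2709  0.1072] [np.float64(0.016543277893048002), np.float64(0.004355906088162166), np.float64(0.01409526060435088)]
float [ 0.5428 -0.1913  0.0071] [np.float64(0.000145186396596842), np.float64(0.003220623830174751), np.float64(0.0032324421631865015)]
float [ 0.4557 -0.1932  0.0134] [np.float64(0.0016276886029624091), np.float64(0.0005181149317917354), np.float64(0.0013407404417388157)]
mark [0.5719 0.1682 0.0306] len 0.1982710702127433 yaw 0.19173355643435824
[(np.int64(345), 125), (np.int64(333), 150), (np.int64(346), 175), (np.int64(346), 200), (np.int64(332), 225), (np.int64(345), 250)] [(np.int64(437), 125), (np.int64(436), 150), (np.int64(435), 175), (np.int64(433), 200), (np.int64(432), 225), (np.int64(430), 250)]
axis [0.9682 0.226  0.1074] yaw 0.22932605320441773
axis point [0.7003 0.0712 0.0914] half 0.13037410989038054
axis near mark x [0.5935 0.0463 0.0796] dy to mark 0.12382004125625996
```

Run:
```python
from h import *
p=np.load("w2.npy"); yaw=.190
S=cv2.cvtColor(cv2.imread("pics/w2.png"),cv2.COLOR_BGR2HSV)[:,:,1]
L=[];Rr=[]
for r in list(range(118,128,2))+list(range(162,206,3))+list(range(244,262,3)):
    c=np.where(S[r,325:460]<60)[0]+325
    run=max(np.split(c,np.where(np.diff(c)>1)[0]+1),key=len); L.append((run[0],r));Rr.append((run[-1]+1,r))
m=np.array([.572,.1672,.0305])
for yaw in (.175,.19,.205):
    ex=np.r_[np.cos(yaw),np.sin(yaw),0];ey=np.r_[-np.sin(yaw),np.cos(yaw),0]
    o,vl=ray("wrist",L,p);_,vr=ray("wrist",Rr,p)
    al=np.arctan2(vl@ey,-vl[:,2]);ar=np.arctan2(vr@ey,-vr[:,2])
    h=(np.median(al)-np.median(ar))/2;b=(np.median(al)+np.median(ar))/2;D=.044/np.sin(h)
    z=o[2]-D*np.cos(b)
    print(yaw,"std",al.std(),ar.std(),"slopes",np.polyfit([l[1] for l in L],al,1)[0],np.polyfit([l[1] for l in Rr],ar,1)[0],"z",z,"board y rel mark",(o-m)@ey+D*np.sin(b), "if z=.07:",(o-m)@ey+(o[2]-.07)*np.tan(b))
o1=onplane("wrist",[(390,109),(388,283)],.08,p);print((o1-m)@np.c_[ex,ey])
# top view ends of drum
t=onplane("top",[(180+228*.4333,160+44*.4333),(180+252*.4333,160+204*.4333)],.1,);print(t,(t-m)@np.c_[ex,ey])
```

```text
0.175 std 0.0022263895551291966 0.0021157619042864277 slopes -4.56234130458625e-05 -4.4783628137295285e-05 z 0.06147633231353372 board y rel mark -0.1284072424855972 if z=.07: -0.12667257675399535
0.19 std 0.0010467707935355366 0.0008495874201480655 slopes -3.536667887209277e-06 -5.434900133684131e-06 z 0.0622841322876691 board y rel mark -0.1284371577535105 if z=.07: -0.12688526373152048
0.205 std 0.0019815209847079776 0.0016813575067649307 slopes 3.858907090502789e-05 3.4052426752598624e-05 z 0.06193136721629916 board y rel mark -0.12852320830788497 if z=.07: -0.1269232933441198
[[ 0.0782 -0.1246]
 [-0.0947 -0.1262]]
[[0.6743 0.05   0.1   ]
 [0.5138 0.023  0.1   ]] [[ 0.0763 -0.1356]
 [-0.0864 -0.1293]]
```

apply_moves(deltas=[[-0.013,0.035,0,0,0,0.02,0],[-0.026,0.07,0,0,0,0.04,0],[-0.039,0.105,0,0,0,0.06,0],[-0.052,0.14,0,0,0,0.08,0],[-0.065,0.175,0.01,0,0,0.1,0],[-0.078,0.21,0.02,0,0,0.12,0],[-0.091,0.245,0.03,0,0,0.14,0],[-0.104,0.28,0.04,0,0,0.163,0]])

```text
time: 3.03
tool_pos: [0.5155, -0.1886, 0.2411]
tcp_rot: [3.141, 0.011, 0.0]
wrist_force: [1.1, 0.1, -0.8]
width: 1.0
```

```bash
cat >> h.py <<'E'
def go(target,yaw):
    "tool-frame shift and turn from measured pose to a tool-down pose"
    s=status.read_state(); R=Rot.from_rotvec(s['tcp_rot'])
    Rt=Rot.from_matrix([[np.cos(yaw),np.sin(yaw),0],[np.sin(yaw),-np.cos(yaw),0],[0,0,-1]])
    return s['time'],R.inv().apply(np.array(target)-s['tool_pos']),(R.inv()*Rt).as_rotvec()
E
python3 -c "
from h import *
print(go([.5,-.282,.1],.013)); print(status.read_state()['tool_pos'])"
```

```text
(3.0333, array([-0.0162,  0.0932,  0.1412]), array([ 0.001 , -0.0001, -0.0061]))
[ 0.5155 -0.1886  0.2411]
```

apply_moves(deltas=[[-0.004,0.024,0.035,0,0,-0.003,0],[-0.008,0.047,0.07,0,0,-0.006,0],[-0.012,0.07,0.105,0,0,-0.006,0],[-0.016,0.093,0.14,0,0,-0.006,0],[-0.016,0.093,0.14,0,0,-0.006,0],[-0.016,0.093,0.14,0,0,-0.006,0],[-0.016,0.093,0.14,0,0,-0.006,0]])

```text
time: 3.62
tool_pos: [0.502, -0.2788, 0.1019]
tcp_rot: [-3.141, -0.023, -0.0]
wrist_force: [-0.8, -0.4, 0.3]
width: 1.004
```

Run:
```python
from h import *
im,p=snap("wrist","w3"); print(p,go([.5,-.282,.028],.013)); np.save("w3.npy",np.array(p))
```

```text
(array([ 0.502 , -0.2788,  0.1019]), array([-3.1415, -0.0229, -0.0002])) (3.6667, array([-0.0035,  0.0032,  0.0751]), array([ 0.0013, -0.0023,  0.003 ]))
```

View pics/w3.png

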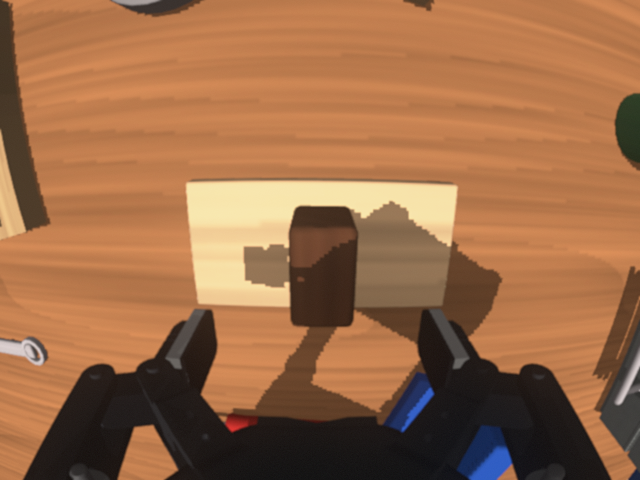

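The sole's corners are at (188,181), (457,185), (443,306) and (198,304). The handle spans columns 290–356, between the fingers (214 and 421).

Run:
```python
from h import *
p=np.load("w3.npy");q=np.load("w1.npy")
A=[(188,181),(457,185),(443,306),(198,304)];B=[(235,157),(406,159),(402,241),(237,239)]
X=onplane("wrist",A,.014,p);print(X,X.mean(0))
print([tri([(ray("wrist",[a],p)[0],ray("wrist",[a],p)[1][0]),(ray("wrist",[b],q)[0],ray("wrist",[b],q)[1][0])])[0].round(4) for a,b in zip(A,B)])
print(onplane("wrist",[(290,325),(356,325)],.066,p))
```

```text
[[ 0.5453 -0.1939  0.014 ]
 [ 0.5455 -0.3689  0.014 ]
 [ 0.4569 -0.3706  0.014 ]
 [ 0.4562 -0.1927  0.014 ]] [ 0.501  -0.2815  0.014 ]
[array([ 0.543 , -0.1904,  0.0036]), array([ 0.5453, -0.3697,  0.012 ]), array([ 0.4541, -0.3733,  0.0084]), array([ 0.4526, -0.1906,  0.0078])]
[[ 0.4737 -0.2634  0.066 ]
 [ 0.4741 -0.3001  0.066 ]]
```

apply_moves(deltas=[[-0.002,0.003,0.025,0.001,-0.002,0.008,0],[-0.002,0.003,0.05,0.001,-0.002,0.008,0],[-0.002,0.003,0.065,0.001,-0.002,0.008,0],[-0.002,0.003,0.074,0.001,-0.002,0.008,0],[-0.002,0.003,0.074,0.001,-0.002,0.008,0]])

```text
time: 4.08
tool_pos: [0.5009, -0.2796, 0.0272]
tcp_rot: [-3.14, -0.017, 0.004]
wrist_force: [1.5, 0.5, -0.9]
width: 1.003
```

apply_moves(deltas=[[0,0,0,0,0,0,0.3],[0,0,0,0,0,0,0.6],[0,0,0,0,0,0,1],[0,0,0,0,0,0,1],[0,0,0,0,0,0,1],[0,0,0,0,0,0,1],[0,0,0,0,0,0,1],[0,0,0,0,0,0,1]], squeeze=100)

```text
time: 4.75
tool_pos: [0.5022, -0.2812, 0.0291]
tcp_rot: [3.141, 0.015, 0.001]
wrist_force: [-0.0, -0.3, 6.2]
width: 0.409
```

```bash
python3 -c "
from h import *
s=status.read_state();print(s['tool_pos'],s['tcp_rot'],s['wrist_force'],s['torque'],s['width'],s['time'])"
```

```text
[ 0.5022 -0.2812  0.0291] [3.141  0.0152 0.0012] [-0.0423 -0.3439  6.2342] [ 0.0132 -0.0033 -0.0492] 0.4092293359016821 4.75
```

apply_moves(deltas=[[0,0,-0.01,0,0,0,1],[0,0,-0.03,0,0,0,1],[0,0,-0.06,0,0,0,1],[0,0,-0.09,0,0,0,1],[0,0,-0.12,0,0,0,1],[0,0,-0.14,0,0,0,1],[0,0,-0.15,0,0,0,1],[0,0,-0.15,0,0,0,1]])

```text
time: 5.42
tool_pos: [0.5024, -0.2814, 0.1803]
tcp_rot: [3.14, 0.015, 0.003]
wrist_force: [-0.7, -0.7, -2.9]
width: 0.412
```

```bash
python3 -c "
from h import *
s=status.read_state();print(s['tool_pos'],s['tcp_rot'],s['wrist_force'],s['torque'],s['width'],s['time'])
print(go([.605,-.0205,.18],.19))"
```

```text
[ 0.5024 -0.2814  0.1803] [3.1399 0.0153 0.0035] [-0.7376 -0.712  -2.9437] [-0.0491  0.0064 -0.0154] 0.41248479434477203 5.4167
(5.4167, array([ 0.1051, -0.2598,  0.0001]), array([ 0.0019, -0.002 , -0.1802]))
```

apply_moves(deltas=[[0.013,-0.032,0,0,0,-0.022,1],[0.026,-0.065,0,0,0,-0.045,1],[0.039,-0.097,0,0,0,-0.067,1],[0.052,-0.13,0,0,0,-0.09,1],[0.065,-0.162,0,0,0,-0.112,1],[0.078,-0.195,0,0,0,-0.135,1],[0.092,-0.23,0,0,0,-0.16,1],[0.105,-0.26,0,0.001,-0.001,-0.18,1]])

```text
time: 6.08
tool_pos: [0.602, -0.0171, 0.1743]
tcp_rot: [-3.124, -0.3, 0.012]
wrist_force: [-0.2, -0.4, -2.7]
width: 0.41
```

apply_moves(deltas=[[0,0,0.005,0,0,0,1],[0,0,0.01,0,0,0,1],[0,0,0.015,0,0,0,1],[0,0,0.018,0,0,0,1],[0,0,0.018,0,0,0,1],[0,0,0.018,0,0,0,1]])

```text
time: 6.58
tool_pos: [0.6026, -0.0207, 0.1585]
tcp_rot: [-3.125, -0.295, 0.007]
wrist_force: [0.2, 0.5, -3.0]
width: 0.409
```

Run:
```python
from h import *
s=status.read_state();print(s['tool_pos'],s['tcp_rot'],s['wrist_force'],s['torque'],s['time'],go([.605,-.0205,.16],.19))
im,_=snap("top","t4"); im2,_=snap("scene","s4")
cv2.imwrite("pics/c4.png",np.vstack([cv2.resize(im[150:290,180:360],(720,560),interpolation=3)[:300*0+560]]))
a=cv2.resize(im[160:285,180:340],(640,500),interpolation=3)
cv2.imwrite("pics/c4.png",a)
cv2.imwrite("pics/s4c.png",cv2.resize(im2[170:320,270:430],(640,600),interpolation=3))
```

```text
[ 0.6026 -0.0207  0.1585] [-3.1254 -0.2947  0.0072] [ 0.1734  0.4715 -3.0057] [-0.0334  0.0134 -0.0037] 6.5833 (6.5833, array([ 0.0024,  0.0003, -0.0015]), array([-0.0027,  0.0043, -0.002 ]))
```

View pics/s4c.png

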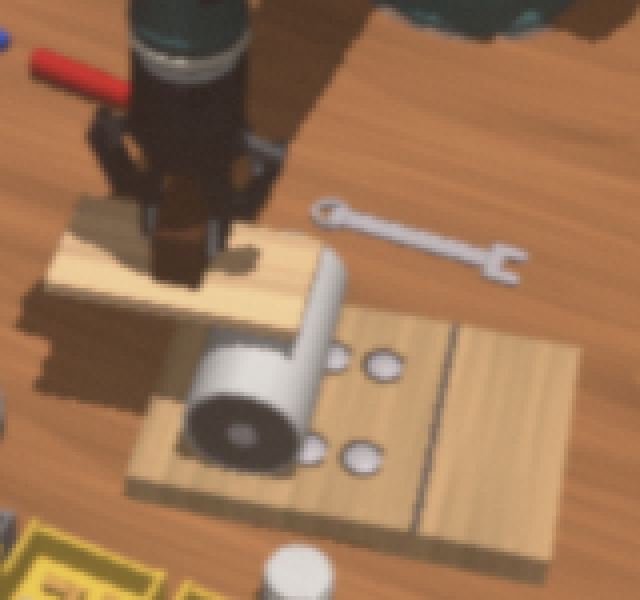

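The scene crop shows the float held level over the drum, with the drum under the sole's front part. Next I'll lower it gently.

apply_moves(deltas=[[0,0,0.001,0,0,0,1],[0,0,0.002,0,0,0,1],[0,0,0.003,0,0,0,1],[0,0,0.004,0,0,0,1],[0,0,0.005,0,0,0,1],[0,0,0.006,0,0,0,1],[0,0,0.007,0,0,0,1]])

```text
time: 7.27
tool_pos: [0.6034, -0.0194, 0.1522]
tcp_rot: [-3.125, -0.298, 0.005]
wrist_force: [-0.7, 0.8, -3.2]
width: 0.408
```

apply_moves(deltas=[[0,0,0.0005,0,0,0,1],[0,0,0.001,0,0,0,1],[0,0,0.0015,0,0,0,1],[0,0,0.002,0,0,0,1],[0,0,0.002,0,0,0,1]])

```text
time: 7.68
tool_pos: [0.6034, -0.0194, 0.1502]
tcp_rot: [-3.125, -0.297, 0.005]
wrist_force: [-0.2, -0.4, -3.2]
width: 0.408
```

apply_moves(deltas=[[0,0,0.0005,0,0,0,1],[0,0,0.001,0,0,0,1],[0,0,0.0015,0,0,0,1],[0,0,0.0015,0,0,0,1]])

```text
time: 8.02
tool_pos: [0.6034, -0.0194, 0.1487]
tcp_rot: [-3.125, -0.297, 0.005]
wrist_force: [0.4, -0.3, -2.9]
width: 0.408
```

apply_moves(deltas=[[0,0,0.0005,0,0,0,1],[0,0,0.001,0,0,0,1],[0,0,0.0015,0,0,0,1],[0,0,0.0015,0,0,0,1]])

```text
time: 8.35
tool_pos: [0.6033, -0.0194, 0.1472]
tcp_rot: [-3.125, -0.297, 0.005]
wrist_force: [-0.4, 0.8, -3.3]
width: 0.408
```

apply_moves(deltas=[[0,0,0.0005,0,0,0,1],[0,0,0.001,0,0,0,1],[0,0,0.0015,0,0,0,1],[0,0,0.0015,0,0,0,1]])

```text
time: 8.68
tool_pos: [0.6033, -0.0194, 0.1457]
tcp_rot: [-3.125, -0.298, 0.005]
wrist_force: [-1.2, -0.6, -2.7]
width: 0.408
```

apply_moves(deltas=[[0,0,0.0005,0,0,0,1],[0,0,0.001,0,0,0,1],[0,0,0.0015,0,0,0,1],[0,0,0.0015,0,0,0,1]])

```text
time: 9.02
tool_pos: [0.6035, -0.0194, 0.1445]
tcp_rot: [-3.125, -0.298, 0.004]
wrist_force: [-0.2, -0.9, -1.5]
width: 0.409
```

apply_moves(deltas=[[0,0,0.0005,0,0,0,1],[0,0,0.001,0,0,0,1],[0,0,0.001,0,0,0,1]])

```text
time: 9.27
tool_pos: [0.6036, -0.0195, 0.1443]
tcp_rot: [-3.125, -0.298, 0.004]
wrist_force: [-3.8, -0.7, 4.6]
width: 0.408
```

```bash
cat > f.py <<'E'
from h import *
s=status.read_state();print(s['time'],s['tool_pos'],s['wrist_force'],s['torque'],'yaw',2*np.arctan2(s['tcp_rot'][1],s['tcp_rot'][0]),go(s['tool_pos'],.19)[2])
E
python3 f.py
```

```text
9.2667 [ 0.6036 -0.0195  0.1443] [-3.7957 -0.7083  4.5838] [0.3571 0.5156 0.2144] yaw -6.093261017350958 [-0.0024  0.0022 -0.0001]
```

apply_moves(deltas=[[0,0,0.0004,0,0,0,1],[0,0,0.0008,0,0,0,1],[0,0,0.0012,0,0,0,1],[0,0,0.0012,0,0,0,1]])

```text
time: 9.6
tool_pos: [0.6037, -0.0195, 0.1442]
tcp_rot: [-3.125, -0.298, 0.003]
wrist_force: [-5.6, -0.9, 9.4]
width: 0.409
```

```bash
python3 f.py
```

```text
9.6 [ 0.6037 -0.0195  0.1442] [-5.5661 -0.8903  9.4105] [0.6454 1.0237 0.285 ] yaw -6.09323216646366 [-0.0024  0.0019 -0.    ]
```

apply_moves(deltas=[[-0.0003,0,0.0002,0,0,0,1],[-0.0006,-0.001,0.0004,0,0,0,1],[-0.001,-0.003,0.0006,0,0,0,1],[-0.001,-0.005,0.0006,0,0,0,1],[-0.001,-0.007,0.0006,0,0,0,1],[-0.001,-0.009,0.0006,0,0,0,1]])

```text
time: 10.1
tool_pos: [0.6019, -0.0108, 0.1443]
tcp_rot: [-3.125, -0.297, 0.0]
wrist_force: [-3.5, -1.3, 11.3]
width: 0.407
```

```bash
python3 f.py
```

```text
10.1 [ 0.6019 -0.0108  0.1443] [-3.464  -1.3216 11.3245] [0.6339 0.8481 0.1969] yaw -6.093485866014992 [-0.002  -0.0002 -0.0003]
```

apply_moves(deltas=[[0,-0.0025,0.0002,0,0,0,1],[0,-0.005,0.0004,0,0,0,1],[0,-0.0075,0.0006,0,0,0,1],[0,-0.01,0.0006,0,0,0,1],[0,-0.0125,0.0006,0,0,0,1],[0,-0.015,0.0006,0,0,0,1],[0,-0.0175,0.0006,0,0,0,1],[0,-0.02,0.0006,0,0,0,1]])

```text
time: 10.77
tool_pos: [0.5981, 0.0088, 0.1444]
tcp_rot: [-3.126, -0.298, -0.0]
wrist_force: [-5.3, -2.6, 14.4]
width: 0.414
```

```bash
python3 f.py
```

```text
10.7667 [0.5981 0.0088 0.1444] [-5.3206 -2.5637 14.3965] [0.4113 1.1688 0.2937] yaw -6.093359053037069 [-0.0017 -0.0002 -0.0002]
```

apply_moves(deltas=[[-0.0003,-0.0025,0,0,0,0,1],[-0.0005,-0.005,0,0,0,0,1],[-0.0005,-0.0075,0,0,0,0,1],[-0.0005,-0.01,0,0,0,0,1],[-0.0005,-0.0125,0,0,0,0,1]])

```text
time: 11.18
tool_pos: [0.596, 0.0202, 0.1448]
tcp_rot: [-3.127, -0.298, -0.002]
wrist_force: [-4.1, -3.3, 14.7]
width: 0.412
```

```bash
python3 f.py
```

```text
11.1833 [0.596  0.0202 0.1448] [-4.1493 -3.3133 14.6789] [-0.1195  0.9819  0.3135] yaw -6.092956341584585 [-0.     -0.0016  0.0002]
```

apply_moves(deltas=[[-0.0002,-0.0025,-0.0001,0,0,0,1],[-0.0003,-0.005,-0.0002,0,0,0,1],[-0.0003,-0.0075,-0.0002,0,0,0,1],[-0.0003,-0.01,-0.0003,0,0,0,1],[-0.0003,-0.0125,-0.0003,0,0,0,1]])

```text
time: 11.6
tool_pos: [0.5935, 0.0327, 0.1451]
tcp_rot: [-3.127, -0.298, -0.003]
wrist_force: [-4.2, -2.9, 14.2]
width: 0.411
```

```bash
python3 f.py
```

```text
11.6 [0.5935 0.0327 0.1451] [-4.1743 -2.8763 14.233 ] [0.0296 0.8716 0.2217] yaw -6.0930855899679095 [-0.0004 -0.002   0.0001]
```

apply_moves(deltas=[[-0.0001,-0.0025,-0.0001,0,0,0,1],[-0.0002,-0.005,-0.0001,0,0,0,1],[-0.0003,-0.0075,-0.0002,0,0,0,1],[-0.0003,-0.01,-0.0002,0,0,0,1],[-0.0003,-0.0125,-0.0003,0,0,0,1],[-0.0003,-0.015,-0.0003,0,0,0,1]])

```text
time: 12.1
tool_pos: [0.5906, 0.0477, 0.1454]
tcp_rot: [-3.126, -0.298, -0.004]
wrist_force: [-3.5, -2.2, 13.8]
width: 0.41
```

```bash
python3 f.py
```

```text
12.1 [0.5906 0.0477 0.1454] [-3.4577 -2.2017 13.7903] [0.0942 0.842  0.1993] yaw -6.093185397388913 [-0.001  -0.0024 -0.    ]
```

apply_moves(deltas=[[0,-0.0025,0,0,0,0,1],[-0.0001,-0.005,0,0,0,0,1],[-0.0002,-0.0075,-0.0001,0,0,0,1],[-0.0002,-0.01,-0.0001,0,0,0,1],[-0.0002,-0.0125,-0.0002,0,0,0,1],[-0.0002,-0.015,-0.0002,0,0,0,1],[-0.0002,-0.0175,-0.0002,0,0,0,1]])

```text
time: 12.68
tool_pos: [0.5871, 0.0652, 0.1458]
tcp_rot: [-3.126, -0.298, -0.004]
wrist_force: [-3.4, -1.4, 14.7]
width: 0.41
```

```bash
python3 f.py
python3 - <<'E'
from h import *
im,_=snap("top","t5")
cv2.imwrite("pics/c5.png",cv2.resize(im[160:285,180:340],(640,500),interpolation=3))
E
```

```text
12.6833 [0.5871 0.0652 0.1458] [-3.4296 -1.4292 14.7409] [0.0176 0.8266 0.1286] yaw -6.093255005933037 [-0.0014 -0.0027 -0.0001]
```

View pics/c5.png

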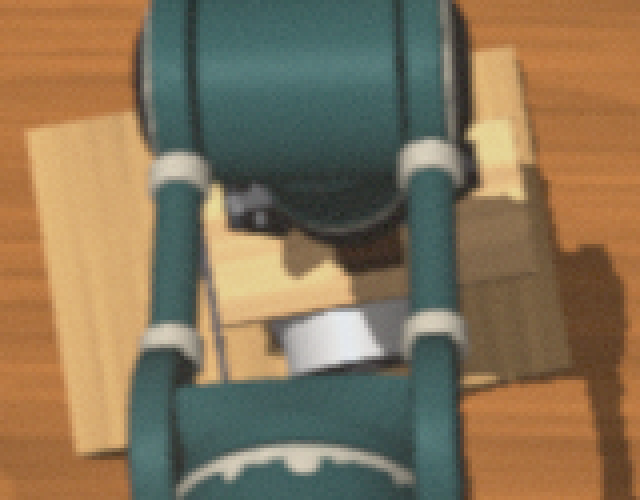

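The arm hides most of the drum in the top crop. Its near end shows at columns 285–408, so it has moved about 42 mm, as no-slip rolling predicts.

apply_moves(deltas=[[0,-0.0025,-0.0001,0,0,0,1],[0,-0.005,-0.0001,0,0,0,1],[-0.0001,-0.0075,-0.0002,0,0,0,1],[-0.0001,-0.01,-0.0002,0,0,0,1],[-0.0001,-0.0125,-0.0003,0,0,0,1],[-0.0002,-0.015,-0.0003,0,0,0,1]])

```text
time: 13.23
tool_pos: [0.5843, 0.0798, 0.1462]
tcp_rot: [-3.126, -0.298, -0.005]
wrist_force: [-3.3, -1.5, 14.2]
width: 0.409
```

```bash
python3 f.py
```

```text
13.2333 [0.5843 0.0798 0.1462] [-3.3258 -1.4517 14.1789] [-0.1054  0.7818  0.1028] yaw -6.093224243171762 [-0.0013 -0.0031 -0.    ]
```

apply_moves(deltas=[[0,-0.0025,0,0,0,0,1],[0,-0.005,-0.0001,0,0,0,1],[-0.0001,-0.0075,-0.0001,0,0,0,1],[-0.0001,-0.01,-0.0002,0,0,0,1],[-0.0001,-0.0125,-0.0002,0,0,0,1],[-0.0002,-0.015,-0.0003,0,0,0,1]])

```text
time: 13.73
tool_pos: [0.5816, 0.0939, 0.1466]
tcp_rot: [-3.127, -0.298, -0.005]
wrist_force: [-2.5, -3.6, 13.8]
width: 0.408
```

```bash
python3 f.py
```

```text
13.7333 [0.5816 0.0939 0.1466] [-2.5433 -3.6299 13.8137] [-0.6858  0.5107  0.0351] yaw -6.092993397195479 [ 0.0001 -0.0035  0.0002]
```

apply_moves(deltas=[[0,-0.0025,0,0,0,0,1],[0,-0.005,-0.0001,0,0,0,1],[0,-0.0075,-0.0001,0,0,0,1],[0,-0.01,-0.0001,0,0,0,1],[0,-0.0125,-0.0001,0,0,0,1]])

```text
time: 14.15
tool_pos: [0.5792, 0.1062, 0.1469]
tcp_rot: [-3.127, -0.298, -0.005]
wrist_force: [-2.5, -2.7, 14.1]
width: 0.408
```

```bash
python3 f.py
```

```text
14.15 [0.5792 0.1062 0.1469] [-2.4854 -2.6817 14.0653] [-0.6421  0.6227  0.042 ] yaw -6.093201496481651 [-0.0003 -0.0035 -0.    ]
```

apply_moves(deltas=[[0,-0.0025,0,0,0,0,1],[0,-0.005,-0.0001,0,0,0,1],[0,-0.0075,-0.0001,0,0,0,1],[0,-0.01,-0.0001,0,0,0,1],[0,-0.0125,-0.0002,0,0,0,1],[0,-0.015,-0.0002,0,0,0,1]])

```text
time: 14.65
tool_pos: [0.5763, 0.1213, 0.1472]
tcp_rot: [-3.126, -0.298, -0.005]
wrist_force: [-2.7, -2.6, 14.2]
width: 0.413
```

```bash
python3 f.py
```

```text
14.65 [0.5763 0.1213 0.1472] [-2.6551 -2.6325 14.1685] [-0.6141  0.7414 -0.0242] yaw -6.093187496079943 [-0.0008 -0.0035 -0.    ]
```

apply_moves(deltas=[[0,-0.0025,0,0,0,0,1],[0,-0.005,-0.0001,0,0,0,1],[0,-0.0075,-0.0001,0,0,0,1],[0,-0.01,-0.0002,0,0,0,1],[0,-0.0125,-0.0002,0,0,0,1],[0,-0.015,-0.0003,0,0,0,1]])

```text
time: 15.15
tool_pos: [0.5734, 0.1363, 0.1476]
tcp_rot: [-3.126, -0.298, -0.005]
wrist_force: [-3.0, -1.6, 14.6]
width: 0.405
```

```bash
python3 f.py
```

```text
15.15 [0.5734 0.1363 0.1476] [-2.9806 -1.5571 14.6002] [-0.6051  0.716  -0.0448] yaw -6.093197831891691 [-0.0013 -0.0034 -0.    ]
```

apply_moves(deltas=[[0,-0.0025,0,0,0,0,1],[0,-0.005,-0.0001,0,0,0,1],[0,-0.0075,-0.0001,0,0,0,1],[0,-0.01,-0.0002,0,0,0,1],[0,-0.0125,-0.0002,0,0,0,1],[0,-0.015,-0.0003,0,0,0,1]])

```text
time: 15.65
tool_pos: [0.5705, 0.1511, 0.1479]
tcp_rot: [-3.126, -0.298, -0.005]
wrist_force: [-4.1, -1.5, 14.7]
width: 0.41
```

```bash
python3 f.py
```

```text
15.65 [0.5705 0.1511 0.1479] [-4.1353 -1.5033 14.6672] [-0.733   0.7071 -0.0249] yaw -6.093191841091931 [-0.0014 -0.0034 -0.    ]
```

apply_moves(deltas=[[0,-0.0025,0,0,0,0,1],[0,-0.005,-0.0001,0,0,0,1],[0,-0.0075,-0.0001,0,0,0,1],[-0.0001,-0.01,-0.0002,0,0,0,1],[-0.0002,-0.0125,-0.0003,0,0,0,1],[-0.0002,-0.015,-0.0003,0,0,0,1],[-0.0002,-0.0175,-0.0004,0,0,0,1]])

```text
time: 16.23
tool_pos: [0.5671, 0.1683, 0.1483]
tcp_rot: [-3.126, -0.298, -0.006]
wrist_force: [-2.6, -2.3, 14.0]
width: 0.407
```

```bash
python3 f.py
python3 - <<'E'
from h import *
im,p=snap("wrist","w6"); np.save("w6.npy",np.array(p)); s,_=snap("scene","s6")
cv2.imwrite("pics/v6.png",np.hstack([cv2.resize(im,(400,300)),cv2.resize(s[195:320,270:437],(400,300),interpolation=3)]))
E
```

```text
16.2333 [0.5671 0.1683 0.1483] [-2.6079 -2.3113 14.0422] [-0.8696  0.5587 -0.0287] yaw -6.093119919767608 [-0.0014 -0.0037  0.0001]
```

View pics/v6.png

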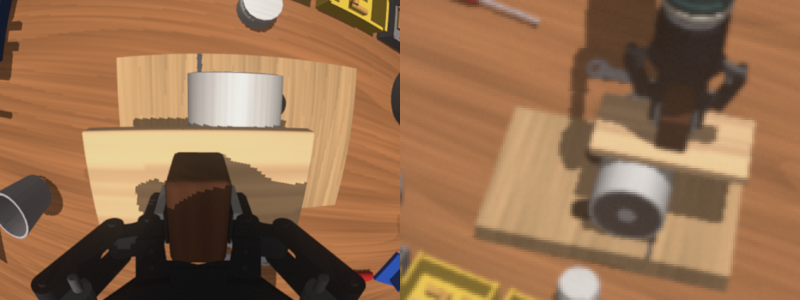

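The wrist view shows the drum's far part at full-size columns ~301–453 and the line's end at about (318,88–115). The float is level and gripped, so I can measure the remaining gap from this view.

```bash
cat > gap.py <<'E'
from h import *
import sys
n=sys.argv[1]
def edges(im,p,rows,lr,yaw=.19,zl=.0305,show=True):
    hsv=cv2.cvtColor(im,cv2.COLOR_BGR2HSV); ey=np.r_[-np.sin(yaw),np.cos(yaw),0]; ex=np.r_[np.cos(yaw),np.sin(yaw),0]
    L=[];R=[]
    for r in rows:
        c=np.where(hsv[r,:,1]<60)[0]; c=c[(c>250)&(c<480)]
        run=max(np.split(c,np.where(np.diff(c)>1)[0]+1),key=len); L.append((run[0],r));R.append((run[-1]+1,r))
    L=np.array(L,float);R=np.array(R,float);print("L",L[::4].tolist(),"R",R[::4].tolist())
    o,vl=ray("wrist",L-[.5,0],p);_,vr=ray("wrist",R-[.5,0],p)
    al=np.arctan2(vl@ey,-vl[:,2]);ar=np.arctan2(vr@ey,-vr[:,2]);print("slope",np.polyfit(L[:,1],al,1)[0],np.polyfit(R[:,1],ar,1)[0])
    h=(np.median(al)-np.median(ar))/2;b=(np.median(al)+np.median(ar))/2;D=.044/np.sin(h)
    y1=o@ey+D*np.sin(b); z=o[2]-D*np.cos(b); y2=o@ey+(o[2]-zl-.044)*np.tan(b)
    g=cv2.cvtColor(im,cv2.COLOR_BGR2GRAY)
    P=[]
    for r in lr:
        row=g[r,285:345].astype(float); w=np.clip(np.median(row)-20-row,0,None); P.append((285+(w*np.arange(60)).sum()/max(w.sum(),1e-6),r))
    P=np.array(P);X=onplane("wrist",P,zl,p);print("line px",P.round(1).tolist(),"X",X[:2].tolist())
    yl=(X@ey).mean();print("z",z,"drum y (size)",y1-yl,"(z fixed)",y2-yl)
p=np.load(n+".npy");im=cv2.imread(f"pics/{n}.png")
edges(im,p,range(125,190,3),range(int(sys.argv[2]),int(sys.argv[3]),3))
E
python3 gap.py w6 92 112
```

```text
L [[301.0, 125.0], [301.0, 137.0], [301.0, 149.0], [301.0, 161.0], [301.0, 173.0], [301.0, 185.0]] R [[453.0, 125.0], [452.0, 137.0], [452.0, 149.0], [453.0, 161.0], [452.0, 173.0], [449.0, 185.0]]
slope 1.8283563990920956e-05 -6.284517176487268e-05
line px [[318.7, 92.0], [318.7, 95.0], [318.7, 98.0], [318.7, 101.0], [319.1, 104.0], [318.8, 107.0], [318.7, 110.0]] X [[0.6663302370279193, 0.1873713440814237, 0.030500000000000027], [0.6642541079290778, 0.18702698465557882, 0.030500000000000027]]
z 0.07256215254394272 drum y (size) -0.03326922935626116 (z fixed) -0.03296245940702593
```

apply_moves(deltas=[[0,-0.0025,-0.0001,0,0,0,1],[0,-0.005,-0.0001,0,0,0,1],[0,-0.0075,-0.0002,0,0,0,1],[0,-0.01,-0.0002,0,0,0,1],[0,-0.0125,-0.0003,0,0,0,1],[0,-0.015,-0.0003,0,0,0,1],[0,-0.0175,-0.0003,0,0,0,1]])

```text
time: 16.92
tool_pos: [0.5638, 0.1857, 0.1486]
tcp_rot: [-3.125, -0.298, -0.005]
wrist_force: [-2.7, -1.5, 14.2]
width: 0.408
```

```bash
python3 f.py
```

```text
16.9167 [0.5638 0.1857 0.1486] [-2.6509 -1.451  14.1505] [-0.876   0.5615 -0.0631] yaw -6.093114224829571 [-0.0018 -0.0037  0.0001]
```

apply_moves(deltas=[[0,-0.0025,0,0,0,0,1],[0,-0.005,0,0,0,0,1],[0,-0.0075,-0.0001,0,0,0,1],[0,-0.01,-0.0001,0,0,0,1],[0,-0.0125,-0.0002,0,0,0,1],[0,-0.015,-0.0002,0,0,0,1]])

```text
time: 17.42
tool_pos: [0.5609, 0.2005, 0.1485]
tcp_rot: [-3.125, -0.298, -0.005]
wrist_force: [-2.0, -1.5, 12.4]
width: 0.408
```

```bash
python3 f.py
```

```text
17.4167 [0.5609 0.2005 0.1485] [-1.9619 -1.5176 12.4019] [-0.9394  0.5062  0.0062] yaw -6.093043367472103 [-0.0019 -0.0035  0.0001]
```

apply_moves(deltas=[[0,-0.0025,0,0,0,0,1],[0,-0.005,0,0,0,0,1],[0,-0.0075,0,0,0,0,1],[0,-0.01,0,0,0,0,1],[0,-0.0125,0,0,0,0,1],[0,-0.015,0,0,0,0,1],[0,-0.0165,0,0,0,0,1],[0,-0.0175,0,0,0,0,1]])

```text
time: 18.08
tool_pos: [0.5575, 0.2178, 0.1485]
tcp_rot: [-3.125, -0.298, -0.005]
wrist_force: [-2.4, -1.3, 13.0]
width: 0.406
```

```bash
python3 f.py
python3 - <<'E'
from h import *
im,p=snap("wrist","w7"); np.save("w7.npy",np.array(p)); s,_=snap("scene","s7")
cv2.imwrite("pics/v7.png",np.vstack([im[60:260,220:500].repeat(2,0).repeat(2,1)[:300], cv2.resize(s[195:320,270:503],(560,300),interpolation=3)]))
E
python3 gap.py w7 88 112
```

```text
18.0833 [0.5575 0.2178 0.1485] [-2.3814 -1.3438 12.9597] [-1.0636  0.4191 -0.0738] yaw -6.0929467018740855 [-0.002  -0.0034  0.0002]
L [[345.0, 125.0], [345.0, 137.0], [345.0, 149.0], [345.0, 161.0], [345.0, 173.0], [345.0, 185.0]] R [[480.0, 125.0], [480.0, 137.0], [480.0, 149.0], [480.0, 161.0], [480.0, 173.0], [480.0, 185.0]]
slope -2.5605560249939746e-05 -0.00018537319430471418
line px [[285.0, 88.0], [285.0, 91.0], [285.0, 94.0], [285.0, 97.0], [285.0, 100.0], [285.0, 103.0], [285.0, 106.0], [285.0, 109.0]] X [[0.6553456487576053, 0.2600786958604393, 0.030500000000000027], [0.6532678696841471, 0.25968642022710775, 0.030500000000000027]]
z 0.052510110137868105 drum y (size) -0.083564746689479 (z fixed) -0.07787570960005666
```

View pics/v7.png

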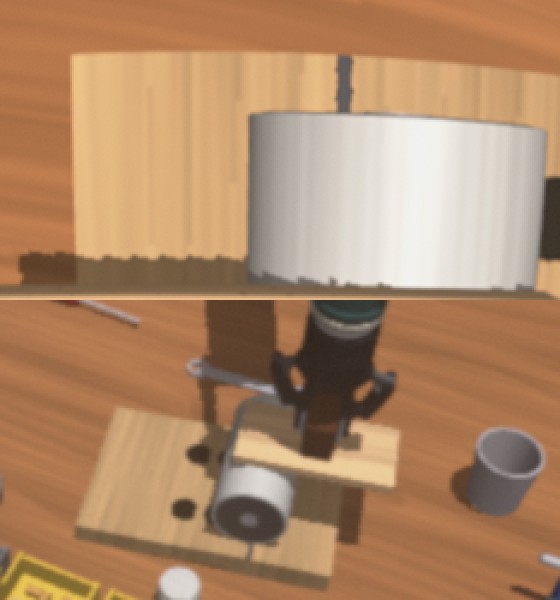

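The line's end is at full-image column ~392 and the drum spans columns 345–492. I need to widen the detector window. The passed plugs now show as flat dark discs.

```bash
sed -i 's/c>250)&(c<480/c>250)\&(c<500/; s/g\[r,285:345\]/g[r,LX:LX+60]/; s/(285+(w/(LX+(w/; s/^n=sys.*/n=sys.argv[1]; LX=int(sys.argv[4])/' gap.py; python3 gap.py w7 90 110 362
```

```text
L [[345.0, 125.0], [345.0, 137.0], [345.0, 149.0], [345.0, 161.0], [345.0, 173.0], [345.0, 185.0]] R [[493.0, 125.0], [493.0, 137.0], [493.0, 149.0], [493.0, 161.0], [492.0, 173.0], [491.0, 185.0]]
slope -2.5605560249939746e-05 -9.688410404659971e-05
line px [[392.1, 90.0], [391.6, 93.0], [391.6, 96.0], [391.7, 99.0], [391.7, 102.0], [392.0, 105.0], [391.4, 108.0]] X [[0.6690782789881471, 0.1876826397351659, 0.030500000000000027], [0.6669103865942692, 0.18756070590538282, 0.030500000000000027]]
z 0.07368129236940912 drum y (size) -0.00847466284434148 (z fixed) -0.008247955855885399
```

apply_moves(deltas=[[0,-0.0025,0,0,0,0,1],[0,-0.005,0,0,0,0,1],[0,-0.0075,0,0,0,0,1],[0,-0.01,0,0,0,0,1],[0,-0.0125,0,0,0,0,1],[0,-0.0145,0,0,0,0,1],[0,-0.016,0,0,0,0,1],[0,-0.0165,0,0,0,0,1]])

```text
time: 18.85
tool_pos: [0.5543, 0.234, 0.1485]
tcp_rot: [-3.125, -0.298, -0.005]
wrist_force: [-2.6, -0.2, 11.5]
width: 0.408
```

apply_moves(deltas=[[0,0,0,0,0,0,1],[0,0,0,0,0,0,1],[0,0,0,0,0,0,1]])

```text
time: 19.1
tool_pos: [0.5544, 0.2339, 0.1485]
tcp_rot: [-3.125, -0.298, -0.005]
wrist_force: [-1.9, -1.2, 11.6]
width: 0.408
```

```bash
python3 f.py
python3 - <<'E'
from h import *
im,p=snap("wrist","w8"); np.save("w8.npy",np.array(p))
E
sed -i 's/c<500/c<525/' gap.py; python3 gap.py w8 90 110 400
```

```text
19.1 [0.5544 0.2339 0.1485] [-1.8626 -1.2037 11.5675] [-1.0779  0.3697 -0.0896] yaw -6.092932938361831 [-0.0021 -0.0034  0.0003]
L [[360.0, 125.0], [360.0, 137.0], [359.0, 149.0], [359.0, 161.0], [359.0, 173.0], [359.0, 185.0]] R [[500.0, 125.0], [505.0, 137.0], [504.0, 149.0], [505.0, 161.0], [504.0, 173.0], [502.0, 185.0]]
slope 9.716211124823802e-06 -0.00014311947952110716
line px [[417.4, 90.0], [414.9, 93.0], [414.4, 96.0], [414.7, 99.0], [414.6, 102.0], [414.7, 105.0], [414.6, 108.0]] X [[0.6704856590131109, 0.18626686564897288, 0.03049999999999997], [0.6679096619563413, 0.18756848963020606, 0.03049999999999997]]
z 0.07145963614536974 drum y (size) -0.0005736897639627633 (z fixed) 0.0003823516685938014
```

apply_moves(deltas=[[0,0,-0.0005,0,0,0,1],[0,0,-0.001,0,0,0,1],[0,0,-0.0015,0,0,0,1],[0,0,-0.002,0,0,0,1],[0,0,-0.0025,0,0,0,1],[0,0,-0.003,0,0,0,1]])

```text
time: 19.65
tool_pos: [0.5535, 0.2338, 0.1487]
tcp_rot: [-3.125, -0.298, -0.001]
wrist_force: [2.9, 0.5, 2.2]
width: 0.412
```

apply_moves(deltas=[[0,0,-0.0005,0,0,0,1],[0,0,-0.001,0,0,0,1],[0,0,-0.002,0,0,0,1],[0,0,-0.004,0,0,0,1],[0,0,-0.008,0,0,0,1],[0,0,-0.015,0,0,0,1],[0,0,-0.025,0,0,0,1],[0,0,-0.04,0,0,0,1]])

```text
time: 20.32
tool_pos: [0.5506, 0.2328, 0.1868]
tcp_rot: [-3.126, -0.297, 0.011]
wrist_force: [0.4, 1.2, -2.5]
width: 0.409
```

```bash
python3 f.py
python3 - <<'E'
from h import *
im,p=snap("wrist","w9"); np.save("w9.npy",np.array(p)); cv2.imwrite("pics/w9c.png",im)
print(go([.5,-.1,.25],.0))
E
```

```text
20.3167 [0.5506 0.2328 0.1868] [ 0.4449  1.2459 -2.461 ] [ 0.0177 -0.0056  0.0402] yaw -6.093513937161563 [-0.002   0.0066 -0.0003]
(20.3667, array([-0.1151,  0.3176, -0.0594]), array([-0.0032, -0.0001,  0.1897]))
```

View pics/w9c.png

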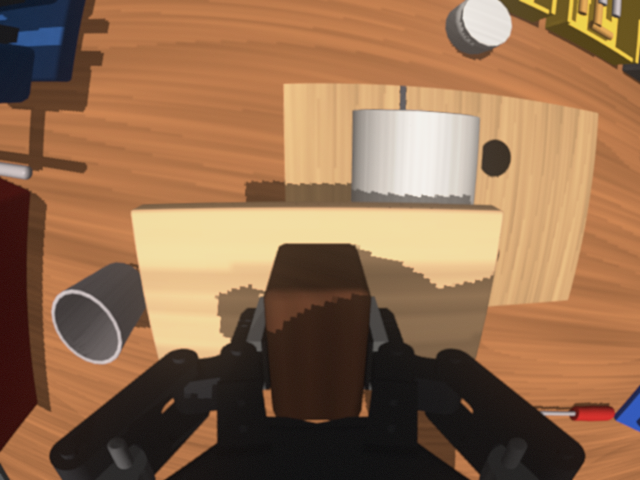

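```bash
python3 gap.py w9 90 106 380
python3 -c "
from h import *
p=np.load('w9.npy');X=onplane('wrist',[(495,157)],.03,p);m=np.array([.5725,.1685,.0305]);print(X,(X-m)@np.c_[[.982,.189,0],[-.189,.982,0]])"
```

```text
L [[353.0, 125.0], [353.0, 137.0], [353.0, 149.0], [353.0, 161.0], [352.0, 173.0], [352.0, 185.0]] R [[479.0, 125.0], [479.0, 137.0], [478.0, 149.0], [477.0, 161.0], [476.0, 173.0], [475.0, 185.0]]
slope -1.858182427743102e-07 -2.2662984748855086e-06
line px [[402.8, 90.0], [402.5, 93.0], [402.5, 96.0], [402.6, 99.0], [402.7, 102.0], [402.2, 105.0]] X [[0.6674380438928761, 0.1873232902871219, 0.03049999999999997], [0.6649883381429796, 0.18702463951016507, 0.03049999999999997]]
z 0.07121951763805484 drum y (size) -0.0006129132103576893 (z fixed) 0.0002609140900487958
[[0.6343 0.094  0.03  ]] [[ 0.0466 -0.0848]]
```

apply_moves(deltas=[[-0.005,0.015,-0.02,0,0,0.01,1],[-0.015,0.05,-0.03,0,0,0.035,1],[-0.027,0.087,-0.03,0,0,0.06,1],[-0.038,0.124,-0.03,0,0,0.085,1],[-0.05,0.161,-0.03,0,0,0.11,1],[-0.061,0.198,-0.03,0,0,0.135,1],[-0.072,0.235,-0.03,0,0,0.16,1],[-0.083,0.272,-0.03,0,0,0.19,1]])

```text
time: 21.03
tool_pos: [0.5215, -0.0512, 0.2181]
tcp_rot: [-3.14, 0.002, 0.003]
wrist_force: [1.3, -0.1, -2.6]
width: 0.412
```

```bash
python3 -c "
from h import *
print(go([.501,-.282,.12],.005))"
```

```text
(21.0333, array([-0.02  ,  0.2311,  0.0977]), array([-0.0019,  0.0019, -0.0063]))
```

apply_moves(deltas=[[-0.003,0.035,0,0,0,0,1],[-0.006,0.07,0,0,0,0,1],[-0.009,0.105,0.01,0,0,-0.006,1],[-0.012,0.14,0.03,0,0,-0.006,1],[-0.015,0.175,0.05,0,0,-0.006,1],[-0.018,0.205,0.075,0,0,-0.006,1],[-0.02,0.228,0.097,-0.002,0.002,-0.006,1],[-0.02,0.231,0.097,-0.002,0.002,-0.006,1]])

```text
time: 21.7
tool_pos: [0.4979, -0.2825, 0.1153]
tcp_rot: [-3.139, -0.004, 0.012]
wrist_force: [-0.1, 0.7, -4.7]
width: 0.407
```

apply_moves(deltas=[[0,0,0.02,0,0,0,1],[0,0,0.04,0,0,0,1],[0,0,0.06,0,0,0,1],[0,0,0.07,0,0,0,1],[0,0,0.078,0,0,0,1],[0,0,0.08,0,0,0,1],[0,0,0.08,0,0,0,1]])

```text
time: 22.28
tool_pos: [0.5018, -0.2802, 0.0402]
tcp_rot: [3.142, 0.01, -0.002]
wrist_force: [0.4, 0.2, -2.9]
width: 0.407
```

```bash
python3 f.py
```

```text
22.2833 [ 0.5018 -0.2802  0.0402] [ 0.3666  0.2296 -2.8529] [ 0.0315 -0.0035  0.01  ] yaw 0.00613436974530029 [-0.0001  0.0011 -0.1839]
```

apply_moves(deltas=[[0,0,0.003,0,0,0,1],[0,0,0.006,0,0,0,1],[0,0,0.008,0,0,0,1],[0,0,0.0095,0,0,0,1],[0,0,0.0105,0,0,0,1],[0,0,0.0115,0,0,0,1],[0,0,0.0115,0,0,0,1]])

```text
time: 22.87
tool_pos: [0.5016, -0.2804, 0.0291]
tcp_rot: [3.141, 0.009, -0.002]
wrist_force: [-2.7, 1.5, 2.1]
width: 0.406
```

```bash
python3 f.py
```

```text
22.8667 [ 0.5016 -0.2804  0.0291] [-2.6845  1.4647  2.0683] [ 0.1804  0.2025 -0.0245] yaw 0.005775941168115378 [ 0.      0.0011 -0.1842]
```

Contact at the expected height. Now I'll release, rise and retreat.

apply_moves(deltas=[[0,0,0,0,0,0,0.4],[0,0,0,0,0,0,0.2],[0,0,0,0,0,0,0],[0,0,0,0,0,0,0],[0,0,0,0,0,0,0],[0,0,0,0,0,0,0],[0,0,0,0,0,0,0]])

```text
time: 23.45
tool_pos: [0.5015, -0.2804, 0.0284]
tcp_rot: [3.141, 0.009, -0.002]
wrist_force: [0.7, 0.1, 0.1]
width: 0.999
```

apply_moves(deltas=[[0,0,-0.01,0,0,0,0],[0,0,-0.03,0,0,0,0],[0,0,-0.06,0,0,0,0],[0,0,-0.1,0,0,0,0],[0,0,-0.14,0,0,0,0],[0,0,-0.18,0,0,0,0],[0,0,-0.2,0,0,0,0],[0,0,-0.2,0,0,0,0]])

```text
time: 24.12
tool_pos: [0.5052, -0.2825, 0.237]
tcp_rot: [3.134, 0.009, 0.016]
wrist_force: [0.5, -0.6, 0.8]
width: 1.005
```

```bash
python3 f.py
python3 - <<'E'
from h import *
t,_=snap("top","t10"); w,_=snap("wrist","w10"); s,_=snap("scene","s10")
cv2.imwrite("pics/v10.png",np.vstack([cv2.resize(t[150:300,170:470],(600,300),interpolation=3),np.hstack([cv2.resize(w,(300,225)),cv2.resize(s[195:320,255:422],(300,225),interpolation=3)])]))
E
```

```text
24.1167 [ 0.5052 -0.2825  0.237 ] [ 0.4793 -0.589   0.8167] [ 0.0099 -0.0183 -0.0084] yaw 0.0058219565408140555 [ 0.0081 -0.0095 -0.1842]
```

View pics/v10.png

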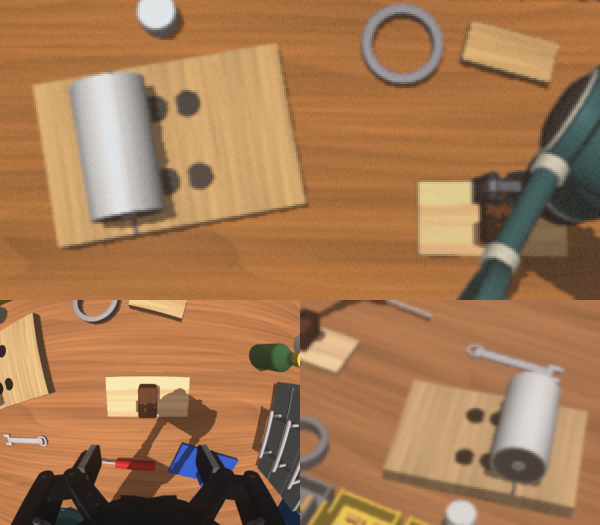

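All four plugs appear as flat dark discs, the drum is on the line, and the float lies flat with nothing else moved. One last numeric check, then I'll hand in.

Run:
```python
from h import *
im=cv2.imread("pics/t10.png"); S=cv2.cvtColor(im,cv2.COLOR_BGR2HSV)[:,:,1]
L=[];R=[]
for r in list(range(192,198))+list(range(213,230,2))+list(range(248,256,2)):
    c=np.where(S[r,190:275]<70)[0]+190; run=max(np.split(c,np.where(np.diff(c)>1)[0]+1),key=len); L.append((run[0]-.5,r));R.append((run[-1]+.5,r))
yaw=.19; ey=np.r_[-np.sin(yaw),np.cos(yaw),0]
o,vl=ray("top",L);_,vr=ray("top",R)
al=np.arctan2(vl@ey,-vl[:,2]);ar=np.arctan2(vr@ey,-vr[:,2]);b=(np.median(al)+np.median(ar))/2
yl=onplane("top",[(170+135.5/2,150+228/2)],.0305)@ey
print("drum-line y",o@ey+(o[2]-.0745)*np.tan(b)-yl,"slopes",[np.polyfit(np.array(E)[:,1],a,1)[0] for E,a in((L,al),(R,ar))],L[0],R[0])
job.finish_job()
```

```text
drum-line y [0.0014] slopes [np.float64(1.25155417958805e-06), np.float64(-1.846826328359182e-06)] (np.float64(205.5), 192) (np.float64(241.5), 192)
the job is handed in; nothing more can be done
```

The drum is lying still on the dark line and the float is back down on the bench, so I handed the job in at about 24 s of the 72 s allowed. The hand-in gave no verdict.

I gripped the float by its handle and rolled the drum about 127 mm over the four plugs. I then eased the sole straight up, set the float down where it came from, released it and raised the arm clear.

**Last checks:**
- **Drum position:** it measured about 0.3–0.6 mm off the line in the wrist view after the sole came off, and 1.4 mm off in the top view just before hand-in. The limit is 6 mm.
- **Drum angle:** it showed no measurable angle from my 0.19 rad estimate of the line's direction. My readings of that direction ranged from about 0.18 to 0.20 rad.
- **Pressing force:** readings at the end of each move showed the sole pressing with about 14–18 N while rolling, including sideways force. I could not see peaks between readings.
- **Plugs:** all four look like flat dark discs in the top and scene views. I judged this by eye and did not measure their depth.
- **Float:** it lies flat, released and off the board. The other things on the bench look unmoved, also judged by eye.

**Disagreements:**
- One triangulation of the handle top was clearly wrong because of mismatched points, so I dropped it.
- Heights for the sole corners came out 2–10 mm low. I used the stated float height instead, and touchdown confirmed it to within about 1 mm.

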